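# Make up the house kit and the garden kit

### The arm

A 6-joint arm with a two-finger parallel gripper is mounted at the origin on the work surface. World frame = base frame: x ahead of the robot, y to its left, z up, the work surface at z = 0. Lengths are in m, angles in rad, forces in N, time in s.
With the tool pointing down it reaches from about 0.25 to 0.775 m from the base axis. Payload 4 kg.
Tool frame: the origin (TCP) lies at the very end of the fingers, on their centre line; the grasp point (between the pads) lies 19 mm behind it; z points along the fingers, y is the line along which they close (so a half turn about z gives the same grasp; the last joint's range is limited). The gripper opens to 94 mm and grips with 3 to 60 N. Pads are 16 mm wide; open, the fingers measure 119 mm over their backs; the gripper's body (75 mm by 177 mm) begins 78 mm behind the grasp point.
Start: joints at [1.066, 0.087, 1.371, -0, 1.684, -0.103], TCP at [0.215, 0.506, 0.206] pointing down, gripper open.
Joint ranges: [-3.1, 3.1], [-0.76, 2.03], [0.27, 2.55], [-1.08, 4.22], [0.17, 2.65], [-2.57, 2.57]. Speed limits (rad/s): [2.79, 2.79, 3.14, 3.14, 3.14, 3.14].

### API

Orientations are given as a unit quaternion [x, y, z, w].
In Python, from cell import telemetry, imaging, ticket gives the robot as it stands. The module is installed in compiled form; this text tells all that it offers.
- The arm moves only by the tool drive_tool, never from a script. Its argument "commands" is a list of rows, each an object of numbers: "rx", "ry", "rz": the turn, a rotation vector about the tool's x, y, z in degrees; "dx", "dy", "dz": the shift along the tool's x, y, z in units of 40 mm (1.0 is 40 mm); "fingers": the closure, from 0 (fully open) to 1 (shut). A call has exactly 8 rows; each row shifts and turns the commanded pose from where the row before left it, along the tool's axes as they then stand; what a row does not reach is not made up. A row lasts 1/10 s, in which the tool goes at most 50 mm and 8.59 degrees, less where a joint would pass 70% of its speed; a pose out of reach is approached as far as the arm can. A call is refused whole if a number of a shift passes 1 or a number of a turn 8.59, either way. A call with a gripper value outside its range is refused whole. The fingers move at their own pace and stop on an object; "squeeze" is the grip in N (left out, the last holds). Time passes only in rows, so rows that do not move let the fingers close, or fill a call up. It gives the time, the measured TCP pose, the force, the opening and the grip force at its end, in the units of the state.
- telemetry.state(): the state, without advancing time (a new reading comes with each control period).
- imaging.camera(name): name is "side" or "top" or "wrist"; returns the picture (420x560x3 uint8, red, green, blue); there is no depth.
- imaging.get_calibration(name): a dict with "vfov" (degrees; the focal length in pixels is half the picture's height over the tangent of half this angle, whatever the lens; pixels are square), "cx", "cy" (the principal point, pixels), "R" (3x3) and "t" (3): a world point X has camera coordinates R X + t; the wrist camera has in their place "T_tool_cam" (4x4, takes a point from camera to tool coordinates, whose origin is the TCP and whose axes are the flange's). Camera axes: x right, y down, z forward; pixel columns grow to the right and rows downward; lengths in m; the calibration is good to about 2 mm. A picture is of the moment at which its call begins: read the wrist's pose just before it. get_calibration takes no time and is no camera call.
- ticket.finish_job(): hands the job in; it is judged then, once.
The state is a dict: "t": time; "joint_positions": joint angles; "joint_velocities": joint speeds; "joint_efforts": joint torques, N m; "tool_pos": TCP position; "orientation": TCP orientation; "ft_force": force on the tool from outside, world axes, zero at the start; "ft_torque": the same for the moment, N m; "width": finger opening in m; "grip_force": force on a finger pad.
Only numpy, scipy, OpenCV 4.12 (cv2) and the standard library are available. Lean on these libraries where they do the work, as an engineer would, in place of code of your own. Each camera call takes 0.05 s, during which the arm holds its last target. There are 200 camera calls.

### The job

Make up the two puzzle kits: the pink house, the chimney peg and the grey roof go in the blue tray, and the green tree and the red front door in the yellow tray, each set down right way up in the middle of the bay that shows its own picture, resting flat on the bay's floor (the chimney standing). Leave the sun, the cloud and the car where they lie.

Things in the scene. Friction and masses are not known exactly. Their poses are not given: they have to be found in the camera images.
- house: Pink house puzzle piece: a pink plate 46 x 44 mm (x by y) with three small white squares painted on it; plate 18 mm thick, with a round pale wooden knob 18 mm across and 20 mm tall on top, above the origin (38 mm high in all). Origin: on the underside, below the knob; z up. Lies flat on the table at any yaw. About 45 g.
- roof: Grey roof puzzle piece: an equilateral triangle plate, sides 48 mm, origin at its middle, tip 28 mm from the origin along +x, base edge at x = -14 mm; plate 18 mm thick, with a round pale wooden knob 18 mm across and 20 mm tall on top, above the origin (38 mm high in all). Origin: on the underside, below the knob; z up. Lies flat on the table at any yaw. About 45 g.
- door: Red front door puzzle piece: a red plate 50 x 30 mm (x by y) with a cream panel; plate 18 mm thick, with a round pale wooden knob 18 mm across and 20 mm tall on top, above the origin (38 mm high in all). Origin: on the underside, below the knob; z up. Lies flat on the table at any yaw. About 45 g.
- tree: Green tree puzzle piece: an equilateral green triangle plate, sides 48 mm, tip 28 mm from the origin along +x, with a short brown trunk reaching to x = -25 mm; plate 18 mm thick, with a round pale wooden knob 18 mm across and 20 mm tall on top, above the origin (38 mm high in all). Origin: on the underside, below the knob; z up. Lies flat on the table at any yaw. About 45 g.
- chimney: Chimney peg: an upright clay-brown square block 28 x 28 mm and 45 mm tall with a black square on its top, no knob. Origin: centre of the underside; z up, x and y square to its sides. Stands on the table at any yaw. About 40 g.
- blue_tray: Fixed kit tray with blue rims, 236 x 82 mm (x by y): three open bays in a row along its x axis, each 72 x 72 mm inside, floor 4 mm thick, walls 5 mm thick with tops 14 mm above the table. Origin: centre of the underside, on the table. Bay centres at y = 0: x = -77 mm (pink house picture), x = 0 (brown chimney picture, black square), x = +77 mm (grey triangle roof picture).
- yellow_tray: Fixed kit tray with yellow rims, 159 x 82 mm (x by y): two open bays in a row along its x axis, each 72 x 72 mm inside, floor 4 mm thick, walls 5 mm thick with tops 14 mm above the table. Origin: centre of the underside, on the table. Bay centres at y = 0: x = -38.5 mm (green tree picture), x = +38.5 mm (red door picture).
- sun: Not needed: yellow sun puzzle piece, a disc 50 mm across; plate 18 mm thick, with a round pale wooden knob 18 mm across and 20 mm tall on top, above the origin (38 mm high in all). Origin: on the underside, below the knob; z up. Leave it where it lies.
- cloud: Not needed: pale blue cloud puzzle piece, about 36 x 60 mm; plate 18 mm thick, with a round pale wooden knob 18 mm across and 20 mm tall on top, above the origin (38 mm high in all). Origin: on the underside, below the knob; z up. Leave it where it lies.
- car: Not needed: orange car puzzle piece with two black wheels, about 45 x 56 mm; plate 18 mm thick, with a round pale wooden knob 18 mm across and 20 mm tall on top, above the origin (38 mm high in all). Origin: on the underside, below the knob; z up. Leave it where it lies.
Not all that is in view belongs to the job. What is shaped like the door but purple is not meant.

How it is judged:
At the end, for the whole second after the job is handed in: House, chimney and roof in their blue-tray bays, tree and door in their yellow-tray bays: each origin within 15 mm of its bay's centre along each tray axis and within 3 mm of the bay floor (under 7 mm above the table), upright within 0.08 rad, at rest and released (x of house in the frame of blue_tray between -0.092 and -0.062 m and y of house in the frame of blue_tray between -0.015 and 0.015 m and z of each of house, chimney, roof in the frame of blue_tray below 0.007 m and angle between each of house, chimney, roof, tree, door's own z axis and vertical below 0.08 rad and linear speed of each of house, chimney, roof, tree, door below 0.01 m/s and angular speed of each of house, chimney, roof, tree, door below 0.1 rad/s and contact force between each of house, chimney, roof, tree, door and the fingers below 0.1 N and x of chimney in the frame of blue_tray between -0.015 and 0.015 m and y of chimney in the frame of blue_tray between -0.015 and 0.015 m and x of roof in the frame of blue_tray between 0.062 and 0.092 m and y of roof in the frame of blue_tray between -0.015 and 0.015 m and x of tree in the frame of yellow_tray between -0.0535 and -0.0235 m and y of tree in the frame of yellow_tray between -0.015 and 0.015 m and z of each of tree, door in the frame of yellow_tray below 0.007 m and x of door in the frame of yellow_tray between 0.0235 and 0.0535 m and y of door in the frame of yellow_tray between -0.015 and 0.015 m); the robot touches nothing.
It fails at once if the sun is moved more than 20 mm (distance of sun from where it was at the start of the episode above 0.02 m).
It fails at once if the cloud is moved more than 20 mm (distance of cloud from where it was at the start of the episode above 0.02 m).
It fails at once if the car is moved more than 20 mm (distance of car from where it was at the start of the episode above 0.02 m).
It also fails if it takes over 112 s, if anything falls off the work surface, if the arm or the gripper's body presses on something with over 40 N, if the wrist force passes 120 N, or if a joint passes its speed limit or range.

## Working session

There is one attempt and no reset: what is moved stays moved. The work goes in short steps, Python scripts to look and compute and a tool call to move; the robot and the scene stay as the last step left them, time stands still between calls to the robot, and variables do not carry over. Pictures are saved under pics/ and viewed, at most 14 in all, crops included, and the job is handed in when it is done.

Besides the shell and the picture viewer there is one more tool, called after "Call:" by a JSON object that holds its "fn" and its "kwargs", one argument or row to a line. drive_tool: Moves the arm, as the interface text tells. Its arguments: {"type":"object","properties":{"commands":{"type":"array"},"squeeze":{"type":"number"}},"required":["commands"]}

```bash
mkdir -p pics; python3 - <<'E'
from cell import telemetry, imaging
import cv2, json
import numpy as np
s=telemetry.state()
print({k:np.round(v,3).tolist() for k,v in s.items()})
for n in ["top","side","wrist"]:
    im=imaging.camera(n); cv2.imwrite(f"pics/{n}0.png",im[:,:,::-1])
    print(n,{k:np.round(v,3).tolist() for k,v in imaging.get_calibration(n).items()})
E
```

```text
{'t': 0.0, 'joint_positions': [1.066, 0.088, 1.372, -0.0, 1.684, -0.103], 'joint_velocities': [0.001, -0.0, -0.002, 0.001, 0.001, 0.0], 'joint_efforts': [-0.0, -34.019, -30.243, 0.072, 0.033, -0.0], 'tool_pos': [0.215, 0.506, 0.204], 'orientation': [0.2, 0.98, -0.001, -0.0], 'ft_force': [0.053, -0.296, -0.526], 'ft_torque': [0.037, -0.058, 0.017], 'grip_force': 0.0, 'width': 0.094}
top {'vfov': 57.124, 'cx': 279.809, 'cy': 210.507, 'R': [[0.0, -1.0, -0.01], [-0.992, 0.001, -0.127], [0.127, 0.01, -0.992]], 't': [-0.005, 0.549, 0.712]}
side {'vfov': 49.574, 'cx': 287.194, 'cy': 210.245, 'R': [[0.8, -0.6, -0.007], [-0.469, -0.619, -0.63], [0.374, 0.507, -0.777]], 't': [-0.436, 0.282, 0.9]}
wrist {'vfov': 66.699, 'cx': 278.281, 'cy': 209.388, 'T_tool_cam': [[0.0, -0.972, -0.235, 0.068], [1.0, -0.0, 0.001, -0.001], [-0.001, -0.235, 0.972, -0.179], [0.0, 0.0, 0.0, 1.0]]}
```

View pics/top0.png

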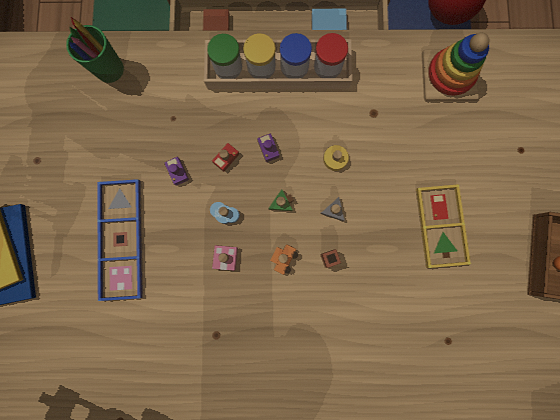

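View pics/side0.png

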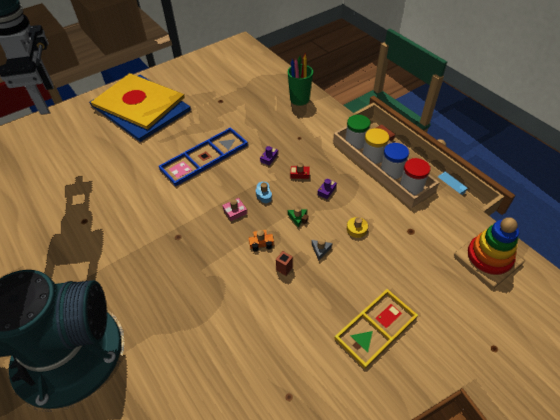

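The top picture shows the blue tray at (120,240), with the roof bay uppermost and the house bay lowest, and the yellow tray at (443,227), with the door bay on top and the tree bay below. House (225,258), tree (282,203), roof (334,210), chimney (333,259). Door is the red/cream plate at (226,157), and the purple look-alikes are at (176,170) and (268,147). The side picture shows the same things.

```bash
cat > h.py <<'E'
import numpy as np, cv2
from cell import imaging, telemetry
from scipy.spatial.transform import Rotation as Ro
def cam(n, s=None):
    c=imaging.get_calibration(n); f=210/np.tan(np.radians(c['vfov'])/2)
    if n=='wrist':
        T=np.array(c['T_tool_cam']); A=Ro.from_quat(s['orientation']).as_matrix()
        Rwc=A@T[:3,:3]; C=A@T[:3,3]+np.array(s['tool_pos']); R=Rwc.T; t=-R@C
    else: R=np.array(c['R']); t=np.array(c['t'])
    return f,c['cx'],c['cy'],R,t
def ray(k,p):
    f,cx,cy,R,t=k; d=R.T@np.array([(p[0]-cx)/f,(p[1]-cy)/f,1.]); return -R.T@t, d
def plane(k,p,z):
    C,d=ray(k,p); return C+d*(z-C[2])/d[2]
def proj(k,X):
    f,cx,cy,R,t=k; q=R@np.array(X)+t; return np.array([cx+f*q[0]/q[2],cy+f*q[1]/q[2]])
def tri(k1,p1,k2,p2):
    C1,d1=ray(k1,p1); C2,d2=ray(k2,p2); d1/=np.linalg.norm(d1); d2/=np.linalg.norm(d2)
    a=np.linalg.lstsq(np.c_[d1,-d2],C2-C1,rcond=None)[0]
    A=C1+a[0]*d1;B=C2+a[1]*d2; return (A+B)/2, np.linalg.norm(A-B)
def hsv(im): return cv2.cvtColor(im,cv2.COLOR_RGB2HSV)
RNG={'pink':[(160,60,110),(178,170,255)],'green':[(45,90,30),(80,255,255)],'red':[(0,180,70),(6,255,255)],
 'grey':[(95,15,50),(125,80,160)],'brown':[(0,90,30),(12,185,150)],'blue':[(108,120,40),(125,255,255)],'yellow':[(22,170,90),(32,255,255)]}
def blobs(im,col,amin=30):
    h=cv2.inRange(hsv(im),*[np.array(v,np.uint8) for v in RNG[col]])
    n,l,st,ce=cv2.connectedComponentsWithStats(h)
    return [(st[i,4],st[i,:4].tolist(),ce[i],(l==i).astype(np.uint8)) for i in range(1,n) if st[i,4]>=amin]
E
python3 - <<'E'
from h import *
for n in ['top','side']:
    im=cv2.imread(f'pics/{n}0.png')[:,:,::-1].copy(); k=cam(n)
    for c in RNG:
        for a,b,ce,m in blobs(im,c): print(n,c,a,b,ce.round(1),plane(k,ce,.018)[:2].round(3))
    H=hsv(im)
    if n=='top': 
        for p in [(225,268),(282,212),(334,218),(222,262),(333,259),(326,257),(224,258),(281,202),(336,209),(226,156),(219,163),(101,240),(421,230)]: print(p,H[p[1],p[0]])
t=cv2.imread('pics/top0.png'); s=cv2.imread('pics/side0.png')
cv2.imwrite('pics/tc.png',cv2.resize(t[120:290,150:360],(800,648))[:600])
cv2.imwrite('pics/sc.png',cv2.resize(s[125:285,215:375],(600,600)))
E
```

```text
top pink 283 [212, 245, 25, 25] [223.9 257.3] [0.459 0.105]
top pink 391 [110, 266, 22, 24] [120.5 277.6] [0.419 0.305]
top green 1983 [66, 0, 86, 83] [105.  38.] [0.918 0.365]
top green 68 [156, 0, 14, 30] [164.9   8.8] [0.984 0.24 ]
top green 729 [208, 34, 31, 29] [222.7  48.1] [0.894 0.115]
top green 370 [451, 39, 35, 33] [462.8  60.5] [ 0.864 -0.384]
top green 147 [269, 190, 23, 20] [279.8 202.6] [ 0.567 -0.004]
top green 238 [434, 232, 23, 21] [444.4 245. ] [ 0.483 -0.326]
top red 202 [435, 0, 39, 9] [453.7   2.9] [ 0.994 -0.372]
top red 37 [320, 33, 16, 9] [327.1  37. ] [ 0.918 -0.104]
top red 110 [333, 34, 15, 27] [341.4  46.5] [ 0.897 -0.133]
top red 43 [322, 43, 16, 9] [329.8  46.6] [ 0.896 -0.109]
top red 325 [429, 49, 49, 46] [444.9  79.1] [ 0.824 -0.345]
top red 217 [431, 194, 17, 26] [439.5 208.8] [ 0.554 -0.32 ]
top grey 68 [210, 202, 17, 13] [215.7 207.3] [0.558 0.123]
top grey 139 [215, 208, 25, 15] [229.6 215.9] [0.54  0.095]
top brown 30 [0, 0, 6, 11] [2.5 4.5] [0.996 0.59 ]
top brown 179 [429, 6, 32, 19] [444.7  15.8] [ 0.964 -0.352]
top brown 567 [203, 9, 26, 22] 
[... 2686 characters left out ...]
] [65.8 91.8] [0.295 0.806]
side blue 487 [396, 84, 33, 32] [415.   98.8] [1.124 0.129]
side blue 41 [45, 99, 9, 7] [ 49.  102.3] [0.236 0.786]
side blue 695 [96, 101, 94, 40] [145.4 120.8] [0.43 0.53]
side blue 33 [30, 105, 7, 7] [ 33.3 108.3] [0.189 0.786]
side blue 820 [159, 128, 88, 58] [202.8 156.6] [0.488 0.301]
side blue 389 [384, 143, 25, 20] [395.8 152. ] [0.912 0.   ]
side yellow 2062 [91, 74, 87, 52] [136.3  99.2] [0.452 0.639]
side yellow 299 [365, 129, 24, 17] [376.1 136.3] [0.913 0.078]
side yellow 208 [347, 217, 21, 20] [356.2 226.6] [ 0.657 -0.122]
side yellow 112 [480, 229, 15, 25] [485.2 242.1] [ 0.861 -0.333]
side yellow 819 [335, 289, 83, 78] [374.9 328.1] [ 0.515 -0.333]
```

View pics/tc.png

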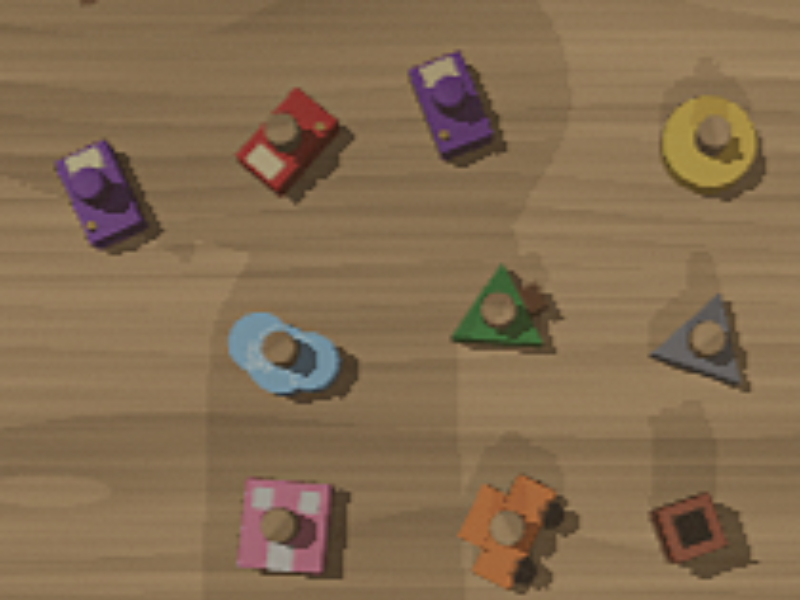

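View pics/sc.png

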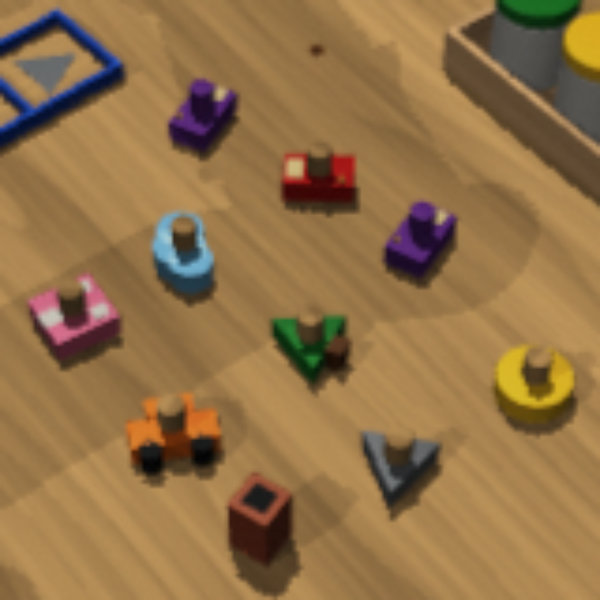

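The crops show the knob tops clearly. In the top view they are house (223.5,257.5), roof (336.6,208.5), tree (281.2,200.6), door (224.5,154.1) and chimney top (331.9,257.8). In the side view they are house (233.9,202.9), roof (321.7,242.9), tree (298.2,211.1), door (300.3,166.3) and chimney (284.1,257.8). I'll triangulate these and the bay pictures.

```bash
python3 - <<'E'
from h import *
a,b=cam('top'),cam('side')
P=dict(house=((223.5,257.5),(233.9,202.9),.038),roof=((336.6,208.5),(321.7,242.9),.038),tree=((281.2,200.6),(298.2,211.1),.038),door=((224.5,154.1),(300.3,166.3),.038),chim=((331.9,257.8),(284.1,257.8),.045),
bHouse=((120.5,277.6),(180.1,169.1),.004),bChim=((119.9,239.3),(203.9,155.7),.004),yTree=((444.4,245),(362.9,339.1),.004),yDoor=((439.5,208.8),(387.1,316.8),.004))
for n,(p,q,z) in P.items():
    X,e=tri(a,p,b,q); print(n,X.round(4),'gap',round(e,4),'top@z',plane(a,p,z)[:2].round(4),'side@z',plane(b,q,z)[:2].round(4))
im=cv2.imread('pics/top0.png')[:,:,::-1].copy()
RNG['yellow2']=[(18,140,90),(32,255,255)]
for c,r in [('blue',(90,170,60,140)),('yellow2',(405,175,75,100))]:
    x,y,w,h=r
    m=cv2.inRange(hsv(im),*[np.array(v,np.uint8) for v in ([(105,60,25),(130,255,255)] if c=='blue' else [(20,115,90),(34,255,255)])])
    mm=np.zeros_like(m); mm[y:y+h,x:x+w]=m[y:y+h,x:x+w]
    pts=np.argwhere(mm)[:,::-1]
    W=np.array([plane(a,p,.014)[:2] for p in pts],np.float32)
    print(c,cv2.minAreaRect(W*1000), len(W))
m=cv2.inRange(hsv(im),np.array((0,60,20),np.uint8),np.array((14,190,150),np.uint8)); z=np.zeros_like(m); z[244:270,316:342]=m[244:270,316:342]
W=np.array([plane(a,p,.045)[:2] for p in np.argwhere(z)[:,::-1]],np.float32); print('chim rect',cv2.minAreaRect(W*1000))
E
```

```text
house [0.4595 0.1023 0.0336] gap 0.0027 top@z [0.4584 0.1023] side@z [0.459  0.0981]
roof [ 0.5541 -0.1156  0.0321] gap 0.0026 top@z [ 0.5521 -0.1142] side@z [ 0.5524 -0.1191]
tree [ 0.5705 -0.008   0.0276] gap 0.0027 top@z [ 0.5677 -0.0074] side@z [ 0.5665 -0.0151]
door [0.6639 0.1045 0.0311] gap 0.0035 top@z [0.6604 0.1042] side@z [0.6613 0.0986]
chim [ 0.4586 -0.1032  0.0445] gap 0.0018 top@z [ 0.4578 -0.1027] side@z [ 0.4592 -0.1038]
bHouse [0.4199 0.3102 0.0048] gap 0.0023 top@z [0.419  0.3113] side@z [0.421  0.3102]
bChim [0.4957 0.3149 0.006 ] gap 0.0025 top@z [0.4948 0.3165] side@z [0.4974 0.316 ]
yTree [ 0.4842 -0.3318  0.0043] gap 0.0021 top@z [ 0.4833 -0.3313] side@z [ 0.4853 -0.3322]
yDoor [ 0.557  -0.3262  0.0039] gap 0.0025 top@z [ 0.5558 -0.3254] side@z [ 0.5582 -0.3267]
blue ((495.6483154296875, 313.65313720703125), (235.80613708496094, 84.39152526855469), 3.4479708671569824) 1250
yellow2 ((521.8035278320312, -325.47802734375), (159.92086791992188, 86.57170867919922), 4.969919204711914) 1003
chim rect ((456.8989562988281, -100.13111114501953), (28.225345611572266, 32.10447311401367), 19.48621368408203)
```

Call:
{"fn": "drive_tool", "kwargs": {
  "commands": [
    {"rz": 8.375},
    {"rz": 8.375},
    {"rz": 8.375},
    {"rz": 8.375},
    {"rz": 8.375},
    {"rz": 8.375},
    {"rz": 8.375},
    {"rz": 8.375,"fingers": 0.5}
  ],
  "squeeze": 25
}}

```text
invalid input at $.commands[0]: expected keys rx, ry, rz, dx, dy, dz, fingers
```

The sizes agree with the text: the trays come out at 236 and 160 mm, the chimney top at 44.5 mm and the floors at about 4–5 mm. Next I square the tool so that tool x = world y and tool y = world x.

Call:
{"fn": "drive_tool", "kwargs": {
  "commands": [
    {"rx": 0,"ry": 0,"rz": 8.4,"dx": 0,"dy": 0,"dz": 0,"fingers": 0.5},
    {"rx": 0,"ry": 0,"rz": 8.4,"dx": 0,"dy": 0,"dz": 0,"fingers": 0.5},
    {"rx": 0,"ry": 0,"rz": 8.4,"dx": 0,"dy": 0,"dz": 0,"fingers": 0.5},
    {"rx": 0,"ry": 0,"rz": 8.4,"dx": 0,"dy": 0,"dz": 0,"fingers": 0.5},
    {"rx": 0,"ry": 0,"rz": 8.4,"dx": 0,"dy": 0,"dz": 0,"fingers": 0.5},
    {"rx": 0,"ry": 0,"rz": 8.4,"dx": 0,"dy": 0,"dz": 0,"fingers": 0.5},
    {"rx": 0,"ry": 0,"rz": 8.4,"dx": 0,"dy": 0,"dz": 0,"fingers": 0.5},
    {"rx": 0,"ry": 0,"rz": 8.0,"dx": 0,"dy": 0,"dz": 0,"fingers": 0.5}
  ],
  "squeeze": 25
}}

```text
t: 0.95
tool_pos: [0.215, 0.506, 0.205]
orientation: [0.708, 0.706, -0.0, 0.0]
ft_force: [1.2, 0.3, -1.1]
width: 0.0471
grip_force: 0.0
```

Call:
{"fn": "drive_tool", "kwargs": {
  "commands": [
    {"rx": 0,"ry": 0,"rz": 0,"dx": -0.5,"dy": 0.3,"dz": 0,"fingers": 0.5},
    {"rx": 0,"ry": 0,"rz": 0,"dx": -1,"dy": 0.6,"dz": 0,"fingers": 0.5},
    {"rx": 0,"ry": 0,"rz": 0,"dx": -1,"dy": 0.6,"dz": 0,"fingers": 0.5},
    {"rx": 0,"ry": 0,"rz": 0,"dx": -1,"dy": 0.6,"dz": 0,"fingers": 0.5},
    {"rx": 0,"ry": 0,"rz": 0,"dx": -1,"dy": 0.6,"dz": 0,"fingers": 0.5},
    {"rx": 0,"ry": 0,"rz": 0,"dx": -1,"dy": 0.6,"dz": 0,"fingers": 0.5},
    {"rx": 0,"ry": 0,"rz": 0,"dx": -1,"dy": 0.6,"dz": 0,"fingers": 0.5},
    {"rx": 0,"ry": 0,"rz": 0,"dx": -1,"dy": 0.6,"dz": 0,"fingers": 0.5}
  ]
}}

```text
t: 1.75
tool_pos: [0.3965, 0.205, 0.2053]
orientation: [0.706, 0.708, 0.0, -0.0]
ft_force: [0.6, 0.8, -0.6]
width: 0.0469
grip_force: 0.0
```

Call:
{"fn": "drive_tool", "kwargs": {
  "commands": [
    {"rx": 0,"ry": 0,"rz": 0,"dx": -1,"dy": 0.6,"dz": 0,"fingers": 0.5},
    {"rx": 0,"ry": 0,"rz": 0,"dx": -1,"dy": 0.6,"dz": 0,"fingers": 0.5},
    {"rx": 0,"ry": 0,"rz": 0,"dx": -0.6,"dy": 0.4,"dz": 0,"fingers": 0.5},
    {"rx": 0,"ry": 0,"rz": 0,"dx": 0,"dy": 0,"dz": 0.5,"fingers": 0.5},
    {"rx": 0,"ry": 0,"rz": 0,"dx": 0,"dy": 0,"dz": 0.5,"fingers": 0.5},
    {"rx": 0,"ry": 0,"rz": 0,"dx": 0,"dy": 0,"dz": 0.5,"fingers": 0.5},
    {"rx": 0,"ry": 0,"rz": 0,"dx": 0,"dy": 0,"dz": 0,"fingers": 0.5},
    {"rx": 0,"ry": 0,"rz": 0,"dx": 0,"dy": 0,"dz": 0,"fingers": 0.5}
  ]
}}

```text
t: 2.55
tool_pos: [0.4601, 0.103, 0.1454]
orientation: [0.706, 0.708, -0.0, -0.0]
ft_force: [0.4, -0.7, 0.0]
width: 0.0469
grip_force: 0.0
```

```bash
python3 - <<'E'
from h import *
s=telemetry.state(); im=imaging.camera('wrist'); cv2.imwrite('pics/w1.png',im[:,:,::-1]); k=cam('wrist',s)
print(s['tool_pos'],s['joint_positions'])
for n,X in dict(house=(.459,.102,.038),tcp=s['tool_pos'],bH=(.4187,.3105,.004)).items(): print(n,proj(k,X).round(1))
E
```

```text
[0.46008981 0.10297447 0.14538275] [ 9.97852505e-02 -6.82581433e-02  1.64673721e+00  8.04556945e-05
  1.56404924e+00  9.66241709e-02]
house [277.2 208.6]
tcp [278.1 249.1]
bH [231.7 -33.4]
```

View pics/w1.png

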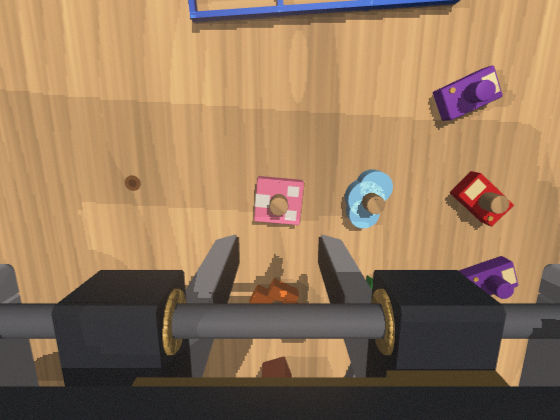

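The wrist picture shows the house knob at about (279,205), against the predicted (277,209), so the measurement is good to about 3 mm. I descend onto the knob.

Call:
{"fn": "drive_tool", "kwargs": {
  "commands": [
    {"rx": 0,"ry": 0,"rz": 0,"dx": 0.04,"dy": 0,"dz": 0.8,"fingers": 0.5},
    {"rx": 0,"ry": 0,"rz": 0,"dx": 0,"dy": 0,"dz": 0.8,"fingers": 0.5},
    {"rx": 0,"ry": 0,"rz": 0,"dx": 0,"dy": 0,"dz": 0.7,"fingers": 0.5},
    {"rx": 0,"ry": 0,"rz": 0,"dx": 0,"dy": 0,"dz": 0.5,"fingers": 0.5},
    {"rx": 0,"ry": 0,"rz": 0,"dx": 0,"dy": 0,"dz": 0.3,"fingers": 0.5},
    {"rx": 0,"ry": 0,"rz": 0,"dx": 0,"dy": 0,"dz": 0,"fingers": 1},
    {"rx": 0,"ry": 0,"rz": 0,"dx": 0,"dy": 0,"dz": 0,"fingers": 1},
    {"rx": 0,"ry": 0,"rz": 0,"dx": 0,"dy": 0,"dz": 0,"fingers": 1}
  ],
  "squeeze": 25
}}

```text
t: 3.4
tool_pos: [0.4619, 0.1048, 0.0233]
orientation: [0.706, 0.708, 0.001, 0.001]
ft_force: [-0.2, 0.4, 1.1]
width: 0.026
grip_force: 0.0
```

Call:
{"fn": "drive_tool", "kwargs": {
  "commands": [
    {"rx": 0,"ry": 0,"rz": 0,"dx": 0,"dy": 0,"dz": 0,"fingers": 1},
    {"rx": 0,"ry": 0,"rz": 0,"dx": 0,"dy": 0,"dz": 0,"fingers": 1},
    {"rx": 0,"ry": 0,"rz": 0,"dx": 0,"dy": 0,"dz": 0,"fingers": 1},
    {"rx": 0,"ry": 0,"rz": 0,"dx": 0,"dy": 0,"dz": 0,"fingers": 1},
    {"rx": 0,"ry": 0,"rz": 0,"dx": 0,"dy": 0,"dz": -0.3,"fingers": 1},
    {"rx": 0,"ry": 0,"rz": 0,"dx": 0,"dy": 0,"dz": -0.6,"fingers": 1},
    {"rx": 0,"ry": 0,"rz": 0,"dx": 0,"dy": 0,"dz": -0.8,"fingers": 1},
    {"rx": 0,"ry": 0,"rz": 0,"dx": 0,"dy": 0,"dz": -0.6,"fingers": 1}
  ]
}}

```text
t: 4.2
tool_pos: [0.4605, 0.1046, 0.1154]
orientation: [0.706, 0.708, 0.0, 0.0]
ft_force: [0.2, -0.0, -0.0]
width: 0.0174
grip_force: 25.0
```

Call:
{"fn": "drive_tool", "kwargs": {
  "commands": [
    {"rx": 0,"ry": 0,"rz": 0,"dx": 0.4,"dy": -0.1,"dz": 0,"fingers": 1},
    {"rx": 0,"ry": 0,"rz": 0,"dx": 0.8,"dy": -0.2,"dz": 0,"fingers": 1},
    {"rx": 0,"ry": 0,"rz": 0,"dx": 0.9,"dy": -0.2,"dz": 0,"fingers": 1},
    {"rx": 0,"ry": 0,"rz": 0,"dx": 0.9,"dy": -0.2,"dz": 0,"fingers": 1},
    {"rx": 0,"ry": 0,"rz": 0,"dx": 0.9,"dy": -0.2,"dz": 0,"fingers": 1},
    {"rx": 0,"ry": 0,"rz": 0,"dx": 0.8,"dy": -0.1,"dz": 0,"fingers": 1},
    {"rx": 0,"ry": 0,"rz": 0,"dx": 0.45,"dy": -0.05,"dz": 0,"fingers": 1},
    {"rx": 0,"ry": 0,"rz": 0,"dx": 0,"dy": 0,"dz": 0,"fingers": 1}
  ]
}}

```text
t: 5.0
tool_pos: [0.4169, 0.3123, 0.1135]
orientation: [0.705, 0.709, -0.0, -0.0]
ft_force: [-0.4, -0.9, -0.7]
width: 0.0172
grip_force: 25.0
```

Call:
{"fn": "drive_tool", "kwargs": {
  "commands": [
    {"rx": 0,"ry": 0,"rz": 0,"dx": 0,"dy": 0,"dz": 0.5,"fingers": 1},
    {"rx": 0,"ry": 0,"rz": 0,"dx": 0,"dy": 0,"dz": 0.7,"fingers": 1},
    {"rx": 0,"ry": 0,"rz": 0,"dx": 0,"dy": 0,"dz": 0.6,"fingers": 1},
    {"rx": 0,"ry": 0,"rz": 0,"dx": 0,"dy": 0,"dz": 0.3,"fingers": 1},
    {"rx": 0,"ry": 0,"rz": 0,"dx": 0,"dy": 0,"dz": 0.08,"fingers": 1},
    {"rx": 0,"ry": 0,"rz": 0,"dx": 0,"dy": 0,"dz": 0,"fingers": 1},
    {"rx": 0,"ry": 0,"rz": 0,"dx": 0,"dy": 0,"dz": 0,"fingers": 0.5},
    {"rx": 0,"ry": 0,"rz": 0,"dx": 0,"dy": 0,"dz": 0,"fingers": 0.5}
  ]
}}

```text
t: 5.8
tool_pos: [0.4187, 0.3109, 0.0275]
orientation: [0.706, 0.708, 0.001, 0.0]
ft_force: [0.3, 0.2, 0.5]
width: 0.0299
grip_force: 0.0
```

Call:
{"fn": "drive_tool", "kwargs": {
  "commands": [
    {"rx": 0,"ry": 0,"rz": 0,"dx": 0,"dy": 0,"dz": 0,"fingers": 0.5},
    {"rx": 0,"ry": 0,"rz": 0,"dx": 0,"dy": 0,"dz": -0.2,"fingers": 0.5},
    {"rx": 0,"ry": 0,"rz": 0,"dx": 0,"dy": 0,"dz": -0.7,"fingers": 0.5},
    {"rx": 0,"ry": 0,"rz": 0,"dx": 0,"dy": 0,"dz": -0.8,"fingers": 0.5},
    {"rx": 0,"ry": 0,"rz": 0,"dx": 0,"dy": 0,"dz": -0.8,"fingers": 0.5},
    {"rx": 0,"ry": 0,"rz": 0,"dx": -0.3,"dy": 0.35,"dz": -0.5,"fingers": 0.5},
    {"rx": 0,"ry": 0,"rz": 0,"dx": -0.65,"dy": 0.8,"dz": 0,"fingers": 0.5},
    {"rx": 0,"ry": 0,"rz": 0,"dx": -0.65,"dy": 0.8,"dz": 0,"fingers": 0.5}
  ]
}}

```text
t: 6.6
tool_pos: [0.4973, 0.2469, 0.1489]
orientation: [0.705, 0.709, 0.002, 0.001]
ft_force: [-0.3, 0.6, 0.8]
width: 0.047
grip_force: 0.0
```

Call:
{"fn": "drive_tool", "kwargs": {
  "commands": [
    {"rx": 0,"ry": 0,"rz": 0,"dx": -0.7,"dy": 0.8,"dz": 0,"fingers": 0.5},
    {"rx": 0,"ry": 0,"rz": 0,"dx": -0.7,"dy": 0.8,"dz": 0,"fingers": 0.5},
    {"rx": 0,"ry": 0,"rz": 0,"dx": -0.7,"dy": 0.8,"dz": 0,"fingers": 0.5},
    {"rx": 0,"ry": 0,"rz": 0,"dx": -0.7,"dy": 0.8,"dz": 0,"fingers": 0.5},
    {"rx": 0,"ry": 0,"rz": 0,"dx": -0.5,"dy": 0.6,"dz": 0,"fingers": 0.5},
    {"rx": 0,"ry": 0,"rz": 0,"dx": -0.25,"dy": 0.3,"dz": 0,"fingers": 0.5},
    {"rx": 0,"ry": 0,"rz": 0,"dx": 0,"dy": 0,"dz": 0,"fingers": 0.5},
    {"rx": 0,"ry": 0,"rz": 0,"dx": 0,"dy": 0,"dz": 0,"fingers": 0.5}
  ]
}}

```text
t: 7.4
tool_pos: [0.6601, 0.1055, 0.1465]
orientation: [0.706, 0.708, 0.0, -0.0]
ft_force: [-1.0, -0.7, -0.4]
width: 0.047
grip_force: 0.0
```

```bash
python3 - <<'E'
from h import *
s=telemetry.state(); im=imaging.camera('wrist'); cv2.imwrite('pics/w2.png',im[:,:,::-1]); k=cam('wrist',s)
print(s['tool_pos'])
for n,X in dict(door=(.661,.105,.038)).items(): print(n,proj(k,X).round(1))
t=imaging.camera('top'); cv2.imwrite('pics/t2.png',t[:,:,::-1])
E
```

```text
[0.66009185 0.10545643 0.14652744]
door [279.3 207.8]
```

View pics/w2.png

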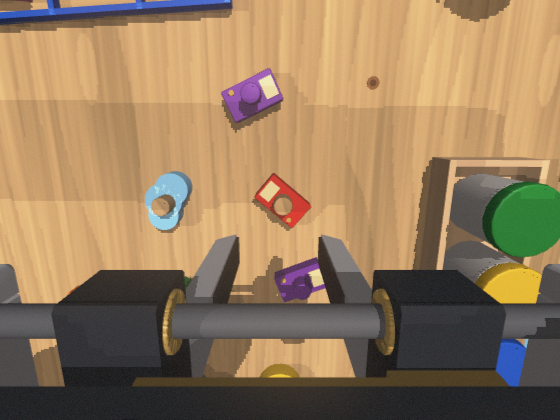

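The wrist picture shows the red door's knob at (283,206), about 3 mm further in x than predicted. I correct for that and grasp.

Call:
{"fn": "drive_tool", "kwargs": {
  "commands": [
    {"rx": 0,"ry": 0,"rz": 0,"dx": 0,"dy": 0.07,"dz": 0.8,"fingers": 0.5},
    {"rx": 0,"ry": 0,"rz": 0,"dx": 0,"dy": 0,"dz": 0.8,"fingers": 0.5},
    {"rx": 0,"ry": 0,"rz": 0,"dx": 0,"dy": 0,"dz": 0.7,"fingers": 0.5},
    {"rx": 0,"ry": 0,"rz": 0,"dx": 0,"dy": 0,"dz": 0.5,"fingers": 0.5},
    {"rx": 0,"ry": 0,"rz": 0,"dx": 0,"dy": 0,"dz": 0.32,"fingers": 0.5},
    {"rx": 0,"ry": 0,"rz": 0,"dx": 0,"dy": 0,"dz": 0,"fingers": 1},
    {"rx": 0,"ry": 0,"rz": 0,"dx": 0,"dy": 0,"dz": 0,"fingers": 1},
    {"rx": 0,"ry": 0,"rz": 0,"dx": 0,"dy": 0,"dz": 0,"fingers": 1}
  ]
}}

```text
t: 8.3
tool_pos: [0.6641, 0.1055, 0.0234]
orientation: [0.706, 0.708, 0.001, 0.001]
ft_force: [0.1, 0.1, -0.2]
width: 0.0264
grip_force: 0.0
```

Call:
{"fn": "drive_tool", "kwargs": {
  "commands": [
    {"rx": 0,"ry": 0,"rz": 0,"dx": 0,"dy": 0,"dz": 0,"fingers": 1},
    {"rx": 0,"ry": 0,"rz": 0,"dx": 0,"dy": 0,"dz": 0,"fingers": 1},
    {"rx": 0,"ry": 0,"rz": 0,"dx": 0,"dy": 0,"dz": 0,"fingers": 1},
    {"rx": 0,"ry": 0,"rz": 0,"dx": 0,"dy": 0,"dz": 0,"fingers": 1},
    {"rx": 0,"ry": 0,"rz": 0,"dx": 0,"dy": 0,"dz": -0.3,"fingers": 1},
    {"rx": 0,"ry": 0,"rz": 0,"dx": 0,"dy": 0,"dz": -0.6,"fingers": 1},
    {"rx": 0,"ry": 0,"rz": 0,"dx": 0,"dy": 0,"dz": -0.8,"fingers": 1},
    {"rx": 0,"ry": 0,"rz": 0,"dx": 0,"dy": 0,"dz": -0.6,"fingers": 1}
  ]
}}

```text
t: 9.1
tool_pos: [0.6632, 0.1051, 0.1152]
orientation: [0.706, 0.708, 0.0, 0.0]
ft_force: [0.9, 0.1, 0.4]
width: 0.0175
grip_force: 25.0
```

Call:
{"fn": "drive_tool", "kwargs": {
  "commands": [
    {"rx": 0,"ry": 0,"rz": 0,"dx": -0.5,"dy": -0.1,"dz": 0,"fingers": 1},
    {"rx": 0,"ry": 0,"rz": 0,"dx": -1,"dy": -0.25,"dz": 0,"fingers": 1},
    {"rx": 0,"ry": 0,"rz": 0,"dx": -1,"dy": -0.25,"dz": 0,"fingers": 1},
    {"rx": 0,"ry": 0,"rz": 0,"dx": -1,"dy": -0.25,"dz": 0,"fingers": 1},
    {"rx": 0,"ry": 0,"rz": 0,"dx": -1,"dy": -0.25,"dz": 0,"fingers": 1},
    {"rx": 0,"ry": 0,"rz": 0,"dx": -1,"dy": -0.25,"dz": 0,"fingers": 1},
    {"rx": 0,"ry": 0,"rz": 0,"dx": -1,"dy": -0.25,"dz": 0,"fingers": 1},
    {"rx": 0,"ry": 0,"rz": 0,"dx": -1,"dy": -0.25,"dz": 0,"fingers": 1}
  ]
}}

```text
t: 9.9
tool_pos: [0.5874, -0.1975, 0.1112]
orientation: [0.706, 0.708, -0.001, -0.002]
ft_force: [0.6, -0.2, 0.5]
width: 0.0169
grip_force: 25.0
```

Call:
{"fn": "drive_tool", "kwargs": {
  "commands": [
    {"rx": 0,"ry": 0,"rz": 0,"dx": -1,"dy": -0.25,"dz": 0,"fingers": 1},
    {"rx": 0,"ry": 0,"rz": 0,"dx": -1,"dy": -0.25,"dz": 0,"fingers": 1},
    {"rx": 0,"ry": 0,"rz": 0,"dx": -0.8,"dy": -0.15,"dz": 0,"fingers": 1},
    {"rx": 0,"ry": 0,"rz": 0,"dx": -0.43,"dy": -0.08,"dz": 0,"fingers": 1},
    {"rx": 0,"ry": 0,"rz": 0,"dx": 0,"dy": 0,"dz": 0,"fingers": 1},
    {"rx": 0,"ry": 0,"rz": 0,"dx": 0,"dy": 0,"dz": 0.5,"fingers": 1},
    {"rx": 0,"ry": 0,"rz": 0,"dx": 0,"dy": 0,"dz": 0.5,"fingers": 1},
    {"rx": 0,"ry": 0,"rz": 0,"dx": 0,"dy": 0,"dz": 0,"fingers": 1}
  ]
}}

```text
t: 10.7
tool_pos: [0.5594, -0.321, 0.0691]
orientation: [0.705, 0.709, -0.0, -0.004]
ft_force: [-0.0, -0.3, -0.7]
width: 0.0174
grip_force: 25.0
```

Call:
{"fn": "drive_tool", "kwargs": {
  "commands": [
    {"rx": 0,"ry": 0,"rz": 0,"dx": -0.06,"dy": 0,"dz": 0.4,"fingers": 1},
    {"rx": 0,"ry": 0,"rz": 0,"dx": 0,"dy": 0,"dz": 0.4,"fingers": 1},
    {"rx": 0,"ry": 0,"rz": 0,"dx": 0,"dy": 0,"dz": 0.2,"fingers": 1},
    {"rx": 0,"ry": 0,"rz": 0,"dx": 0,"dy": 0,"dz": 0.1,"fingers": 1},
    {"rx": 0,"ry": 0,"rz": 0,"dx": 0,"dy": 0,"dz": 0,"fingers": 1},
    {"rx": 0,"ry": 0,"rz": 0,"dx": 0,"dy": 0,"dz": 0,"fingers": 0.5},
    {"rx": 0,"ry": 0,"rz": 0,"dx": 0,"dy": 0,"dz": 0,"fingers": 0.5},
    {"rx": 0,"ry": 0,"rz": 0,"dx": 0,"dy": 0,"dz": 0,"fingers": 0.5}
  ]
}}

```text
t: 11.5
tool_pos: [0.5618, -0.3271, 0.0304]
orientation: [0.706, 0.708, 0.0, 0.001]
ft_force: [0.4, -1.1, 0.6]
width: 0.0375
grip_force: 0.0
```

Call:
{"fn": "drive_tool", "kwargs": {
  "commands": [
    {"rx": 0,"ry": 0,"rz": 0,"dx": 0,"dy": 0,"dz": -0.2,"fingers": 0.5},
    {"rx": 0,"ry": 0,"rz": 0,"dx": 0,"dy": 0,"dz": -0.7,"fingers": 0.5},
    {"rx": 0,"ry": 0,"rz": 0,"dx": 0,"dy": 0,"dz": -0.8,"fingers": 0.5},
    {"rx": 0,"ry": 0,"rz": 0,"dx": 0,"dy": 0,"dz": -0.8,"fingers": 0.5},
    {"rx": 0,"ry": 0,"rz": 0,"dx": 0.3,"dy": 0,"dz": -0.4,"fingers": 0.5},
    {"rx": 0,"ry": 0,"rz": 0,"dx": 0.8,"dy": -0.1,"dz": 0,"fingers": 0.5},
    {"rx": 0,"ry": 0,"rz": 0,"dx": 0.9,"dy": -0.1,"dz": 0,"fingers": 0.5},
    {"rx": 0,"ry": 0,"rz": 0,"dx": 0.9,"dy": 0,"dz": 0,"fingers": 0.5}
  ]
}}

```text
t: 12.3
tool_pos: [0.5522, -0.2089, 0.1455]
orientation: [0.706, 0.708, 0.0, -0.0]
ft_force: [0.3, 0.3, -0.4]
width: 0.0467
grip_force: 0.0
```

Call:
{"fn": "drive_tool", "kwargs": {
  "commands": [
    {"rx": 0,"ry": 0,"rz": 0,"dx": 0.9,"dy": 0,"dz": 0,"fingers": 0.5},
    {"rx": 0,"ry": 0,"rz": 0,"dx": 0.8,"dy": 0,"dz": 0,"fingers": 0.5},
    {"rx": 0,"ry": 0,"rz": 0,"dx": 0.5,"dy": 0,"dz": 0,"fingers": 0.5},
    {"rx": 0,"ry": 0,"rz": 0,"dx": 0.2,"dy": 0,"dz": 0,"fingers": 0.5},
    {"rx": 0,"ry": 0,"rz": 0,"dx": 0,"dy": 0,"dz": 0,"fingers": 0.5},
    {"rx": 0,"ry": 0,"rz": 0,"dx": 0,"dy": 0,"dz": 0,"fingers": 0.5},
    {"rx": 0,"ry": 0,"rz": 0,"dx": 0,"dy": 0,"dz": 0,"fingers": 0.5},
    {"rx": 0,"ry": 0,"rz": 0,"dx": 0,"dy": 0,"dz": 0,"fingers": 0.5}
  ]
}}

```text
t: 13.1
tool_pos: [0.5526, -0.1158, 0.1453]
orientation: [0.707, 0.708, -0.0, -0.0]
ft_force: [0.2, -0.1, -1.2]
width: 0.0469
grip_force: 0.0
```

```bash
python3 - <<'E'
from h import *
s=telemetry.state(); im=imaging.camera('wrist'); cv2.imwrite('pics/w3.png',im[:,:,::-1]); k=cam('wrist',s)
print(s['tool_pos'],s['orientation'])
for n,X in dict(roof=(.5535,-.1145,.038),chim=(.459,-.103,.045),tree=(.569,-.007,.038)).items(): print(n,proj(k,X).round(1))
E
```

```text
[ 0.55259784 -0.11575716  0.14531397] [ 7.06539947e-01  7.07673153e-01 -9.24584420e-05 -6.31811521e-05]
roof [279.2 206.2]
chim [173.1 195.2]
tree [298.   81.6]
```

View pics/w3.png

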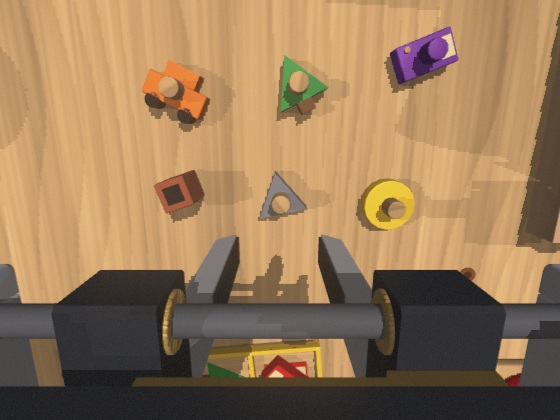

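Roof knob is at (281,203), 2–3 mm from prediction. Chimney top (174,194) and tree knob (299,82) agree with prediction. Grasping the roof.

Call:
{"fn": "drive_tool", "kwargs": {
  "commands": [
    {"rx": 0,"ry": 0,"rz": 0,"dx": 0.09,"dy": 0.05,"dz": 0.8,"fingers": 0.5},
    {"rx": 0,"ry": 0,"rz": 0,"dx": 0,"dy": 0,"dz": 0.8,"fingers": 0.5},
    {"rx": 0,"ry": 0,"rz": 0,"dx": 0,"dy": 0,"dz": 0.7,"fingers": 0.5},
    {"rx": 0,"ry": 0,"rz": 0,"dx": 0,"dy": 0,"dz": 0.5,"fingers": 0.5},
    {"rx": 0,"ry": 0,"rz": 0,"dx": 0,"dy": 0,"dz": 0.3,"fingers": 0.5},
    {"rx": 0,"ry": 0,"rz": 0,"dx": 0,"dy": 0,"dz": 0,"fingers": 1},
    {"rx": 0,"ry": 0,"rz": 0,"dx": 0,"dy": 0,"dz": 0,"fingers": 1},
    {"rx": 0,"ry": 0,"rz": 0,"dx": 0,"dy": 0,"dz": 0,"fingers": 1}
  ]
}}

```text
t: 13.95
tool_pos: [0.5557, -0.1116, 0.023]
orientation: [0.706, 0.708, 0.001, 0.001]
ft_force: [-0.4, 0.1, 0.0]
width: 0.0266
grip_force: 0.0
```

Call:
{"fn": "drive_tool", "kwargs": {
  "commands": [
    {"rx": 0,"ry": 0,"rz": 0,"dx": 0,"dy": 0,"dz": 0,"fingers": 1},
    {"rx": 0,"ry": 0,"rz": 0,"dx": 0,"dy": 0,"dz": 0,"fingers": 1},
    {"rx": 0,"ry": 0,"rz": 0,"dx": 0,"dy": 0,"dz": 0,"fingers": 1},
    {"rx": 0,"ry": 0,"rz": 0,"dx": 0,"dy": 0,"dz": 0,"fingers": 1},
    {"rx": 0,"ry": 0,"rz": 0,"dx": 0,"dy": 0,"dz": -0.3,"fingers": 1},
    {"rx": 0,"ry": 0,"rz": 0,"dx": 0,"dy": 0,"dz": -0.6,"fingers": 1},
    {"rx": 0,"ry": 0,"rz": 0,"dx": 0,"dy": 0,"dz": -0.8,"fingers": 1},
    {"rx": 0,"ry": 0,"rz": 0,"dx": 0,"dy": 0,"dz": -0.6,"fingers": 1}
  ]
}}

```text
t: 14.75
tool_pos: [0.5547, -0.1111, 0.1152]
orientation: [0.706, 0.708, 0.0, 0.0]
ft_force: [0.3, 0.0, -1.4]
width: 0.0172
grip_force: 25.0
```

Call:
{"fn": "drive_tool", "kwargs": {
  "commands": [
    {"rx": 0,"ry": 0,"rz": 0,"dx": 0.5,"dy": 0,"dz": 0,"fingers": 1},
    {"rx": 0,"ry": 0,"rz": 0,"dx": 0.9,"dy": 0.05,"dz": 0,"fingers": 1},
    {"rx": 0,"ry": 0,"rz": 0,"dx": 0.9,"dy": 0.05,"dz": 0,"fingers": 1},
    {"rx": 0,"ry": 0,"rz": 0,"dx": 0.9,"dy": 0.05,"dz": 0,"fingers": 1},
    {"rx": 0,"ry": 0,"rz": 0,"dx": 0.9,"dy": 0.05,"dz": 0,"fingers": 1},
    {"rx": 0,"ry": 0,"rz": 0,"dx": 0.9,"dy": 0.05,"dz": 0,"fingers": 1},
    {"rx": 0,"ry": 0,"rz": 0,"dx": 0.9,"dy": 0.05,"dz": 0,"fingers": 1},
    {"rx": 0,"ry": 0,"rz": 0,"dx": 0.9,"dy": 0.05,"dz": 0,"fingers": 1}
  ]
}}

```text
t: 15.55
tool_pos: [0.5673, 0.1624, 0.1135]
orientation: [0.706, 0.708, -0.0, -0.0]
ft_force: [0.3, -0.8, -1.0]
width: 0.0177
grip_force: 25.0
```

Call:
{"fn": "drive_tool", "kwargs": {
  "commands": [
    {"rx": 0,"ry": 0,"rz": 0,"dx": 0.9,"dy": 0.05,"dz": 0,"fingers": 1},
    {"rx": 0,"ry": 0,"rz": 0,"dx": 0.9,"dy": 0.05,"dz": 0,"fingers": 1},
    {"rx": 0,"ry": 0,"rz": 0,"dx": 0.9,"dy": 0,"dz": 0,"fingers": 1},
    {"rx": 0,"ry": 0,"rz": 0,"dx": 0.7,"dy": 0,"dz": 0,"fingers": 1},
    {"rx": 0,"ry": 0,"rz": 0,"dx": 0.4,"dy": 0,"dz": 0,"fingers": 1},
    {"rx": 0,"ry": 0,"rz": 0,"dx": 0.16,"dy": 0,"dz": 0.4,"fingers": 1},
    {"rx": 0,"ry": 0,"rz": 0,"dx": 0,"dy": 0,"dz": 0.5,"fingers": 1},
    {"rx": 0,"ry": 0,"rz": 0,"dx": 0,"dy": 0,"dz": 0.1,"fingers": 1}
  ]
}}

```text
t: 16.35
tool_pos: [0.5692, 0.3174, 0.0691]
orientation: [0.706, 0.708, -0.004, -0.001]
ft_force: [-0.1, -0.7, -0.0]
width: 0.017
grip_force: 25.0
```

Call:
{"fn": "drive_tool", "kwargs": {
  "commands": [
    {"rx": 0,"ry": 0,"rz": 0,"dx": 0,"dy": 0.05,"dz": 0.4,"fingers": 1},
    {"rx": 0,"ry": 0,"rz": 0,"dx": 0,"dy": 0,"dz": 0.4,"fingers": 1},
    {"rx": 0,"ry": 0,"rz": 0,"dx": 0,"dy": 0,"dz": 0.23,"fingers": 1},
    {"rx": 0,"ry": 0,"rz": 0,"dx": 0,"dy": 0,"dz": 0.1,"fingers": 1},
    {"rx": 0,"ry": 0,"rz": 0,"dx": 0,"dy": 0,"dz": 0,"fingers": 1},
    {"rx": 0,"ry": 0,"rz": 0,"dx": 0,"dy": 0,"dz": 0,"fingers": 0.5},
    {"rx": 0,"ry": 0,"rz": 0,"dx": 0,"dy": 0,"dz": 0,"fingers": 0.5},
    {"rx": 0,"ry": 0,"rz": 0,"dx": 0,"dy": 0,"dz": 0,"fingers": 0.5}
  ]
}}

```text
t: 17.15
tool_pos: [0.5737, 0.3196, 0.0289]
orientation: [0.706, 0.708, 0.001, 0.0]
ft_force: [-0.2, 0.2, 0.3]
width: 0.0379
grip_force: 0.0
```

Call:
{"fn": "drive_tool", "kwargs": {
  "commands": [
    {"rx": 0,"ry": 0,"rz": 0,"dx": 0,"dy": 0,"dz": -0.2,"fingers": 0.5},
    {"rx": 0,"ry": 0,"rz": 0,"dx": 0,"dy": 0,"dz": -0.7,"fingers": 0.5},
    {"rx": 0,"ry": 0,"rz": 0,"dx": 0,"dy": 0,"dz": -0.8,"fingers": 0.5},
    {"rx": 0,"ry": 0,"rz": 0,"dx": 0,"dy": 0,"dz": -0.8,"fingers": 0.5},
    {"rx": 0,"ry": 0,"rz": 0,"dx": -0.4,"dy": 0,"dz": -0.4,"fingers": 0.5},
    {"rx": 0,"ry": 0,"rz": 0,"dx": -0.8,"dy": 0,"dz": 0,"fingers": 0.5},
    {"rx": 0,"ry": 0,"rz": 0,"dx": -0.9,"dy": 0,"dz": 0,"fingers": 0.5},
    {"rx": 0,"ry": 0,"rz": 0,"dx": -0.9,"dy": 0,"dz": 0,"fingers": 0.5}
  ]
}}

```text
t: 17.95
tool_pos: [0.5732, 0.1972, 0.1443]
orientation: [0.706, 0.708, -0.0, 0.0]
ft_force: [0.6, 0.4, 0.8]
width: 0.047
grip_force: 0.0
```

Call:
{"fn": "drive_tool", "kwargs": {
  "commands": [
    {"rx": 0,"ry": 0,"rz": 0,"dx": -0.9,"dy": 0,"dz": 0,"fingers": 0.5},
    {"rx": 0,"ry": 0,"rz": 0,"dx": -0.9,"dy": 0,"dz": 0,"fingers": 0.5},
    {"rx": 0,"ry": 0,"rz": 0,"dx": -0.9,"dy": 0,"dz": 0,"fingers": 0.5},
    {"rx": 0,"ry": 0,"rz": 0,"dx": -0.9,"dy": 0,"dz": 0,"fingers": 0.5},
    {"rx": 0,"ry": 0,"rz": 0,"dx": -0.8,"dy": 0,"dz": 0,"fingers": 0.5},
    {"rx": 0,"ry": 0,"rz": 0,"dx": -0.5,"dy": 0,"dz": 0,"fingers": 0.5},
    {"rx": 0,"ry": 0,"rz": 0,"dx": -0.2,"dy": 0,"dz": 0,"fingers": 0.5},
    {"rx": 0,"ry": 0,"rz": 0,"dx": 0,"dy": 0,"dz": 0,"fingers": 0.5}
  ]
}}

```text
t: 18.75
tool_pos: [0.5738, -0.006, 0.1441]
orientation: [0.707, 0.707, -0.0, -0.0]
ft_force: [0.1, -0.5, -0.0]
width: 0.0472
grip_force: 0.0
```

```bash
python3 - <<'E'
from h import *
s=telemetry.state(); im=imaging.camera('wrist'); cv2.imwrite('pics/w4.png',im[:,:,::-1]); k=cam('wrist',s)
print(s['tool_pos'],s['orientation'])
for n,X in dict(tree=(.570,-.007,.038)).items(): print(n,proj(k,X).round(1))
E
```

```text
[ 0.57383727 -0.00597788  0.14405729] [ 7.06793204e-01  7.07420168e-01 -1.51617195e-04 -2.22222436e-04]
tree [274.1 208.9]
```

View pics/w4.png

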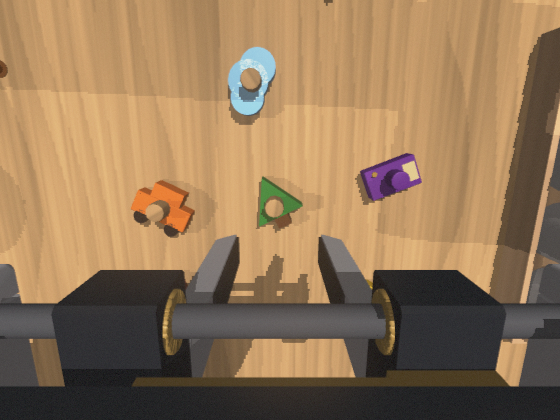

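Tree knob is at (275,207), as predicted (274,209), so I target (0.571, -0.006). The car and the purple piece are well clear of the fingers. Grasping.

Call:
{"fn": "drive_tool", "kwargs": {
  "commands": [
    {"rx": 0,"ry": 0,"rz": 0,"dx": 0,"dy": -0.07,"dz": 0.8,"fingers": 0.5},
    {"rx": 0,"ry": 0,"rz": 0,"dx": 0,"dy": 0,"dz": 0.8,"fingers": 0.5},
    {"rx": 0,"ry": 0,"rz": 0,"dx": 0,"dy": 0,"dz": 0.7,"fingers": 0.5},
    {"rx": 0,"ry": 0,"rz": 0,"dx": 0,"dy": 0,"dz": 0.5,"fingers": 0.5},
    {"rx": 0,"ry": 0,"rz": 0,"dx": 0,"dy": 0,"dz": 0.27,"fingers": 0.5},
    {"rx": 0,"ry": 0,"rz": 0,"dx": 0,"dy": 0,"dz": 0,"fingers": 1},
    {"rx": 0,"ry": 0,"rz": 0,"dx": 0,"dy": 0,"dz": 0,"fingers": 1},
    {"rx": 0,"ry": 0,"rz": 0,"dx": 0,"dy": 0,"dz": 0,"fingers": 1}
  ]
}}

```text
t: 19.6
tool_pos: [0.5726, -0.0045, 0.0231]
orientation: [0.706, 0.708, 0.001, 0.001]
ft_force: [-0.0, -1.4, 0.2]
width: 0.0265
grip_force: 0.0
```

Call:
{"fn": "drive_tool", "kwargs": {
  "commands": [
    {"rx": 0,"ry": 0,"rz": 0,"dx": 0,"dy": 0,"dz": 0,"fingers": 1},
    {"rx": 0,"ry": 0,"rz": 0,"dx": 0,"dy": 0,"dz": 0,"fingers": 1},
    {"rx": 0,"ry": 0,"rz": 0,"dx": 0,"dy": 0,"dz": 0,"fingers": 1},
    {"rx": 0,"ry": 0,"rz": 0,"dx": 0,"dy": 0,"dz": 0,"fingers": 1},
    {"rx": 0,"ry": 0,"rz": 0,"dx": 0,"dy": 0,"dz": -0.3,"fingers": 1},
    {"rx": 0,"ry": 0,"rz": 0,"dx": 0,"dy": 0,"dz": -0.6,"fingers": 1},
    {"rx": 0,"ry": 0,"rz": 0,"dx": 0,"dy": 0,"dz": -0.8,"fingers": 1},
    {"rx": 0,"ry": 0,"rz": 0,"dx": 0,"dy": 0,"dz": -0.6,"fingers": 1}
  ]
}}

```text
t: 20.4
tool_pos: [0.5717, -0.0049, 0.1154]
orientation: [0.706, 0.708, 0.0, 0.0]
ft_force: [1.1, -0.3, 0.5]
width: 0.017
grip_force: 25.0
```

Call:
{"fn": "drive_tool", "kwargs": {
  "commands": [
    {"rx": 0,"ry": 0,"rz": 0,"dx": -0.5,"dy": -0.1,"dz": 0,"fingers": 1},
    {"rx": 0,"ry": 0,"rz": 0,"dx": -0.9,"dy": -0.25,"dz": 0,"fingers": 1},
    {"rx": 0,"ry": 0,"rz": 0,"dx": -0.9,"dy": -0.25,"dz": 0,"fingers": 1},
    {"rx": 0,"ry": 0,"rz": 0,"dx": -0.9,"dy": -0.25,"dz": 0,"fingers": 1},
    {"rx": 0,"ry": 0,"rz": 0,"dx": -0.9,"dy": -0.25,"dz": 0,"fingers": 1},
    {"rx": 0,"ry": 0,"rz": 0,"dx": -0.9,"dy": -0.25,"dz": 0,"fingers": 1},
    {"rx": 0,"ry": 0,"rz": 0,"dx": -0.9,"dy": -0.25,"dz": 0,"fingers": 1},
    {"rx": 0,"ry": 0,"rz": 0,"dx": -0.9,"dy": -0.25,"dz": 0,"fingers": 1}
  ]
}}

```text
t: 21.2
tool_pos: [0.4976, -0.2784, 0.1136]
orientation: [0.706, 0.708, -0.0, -0.0]
ft_force: [-0.4, 0.2, -0.6]
width: 0.017
grip_force: 25.0
```

Call:
{"fn": "drive_tool", "kwargs": {
  "commands": [
    {"rx": 0,"ry": 0,"rz": 0,"dx": -0.8,"dy": -0.25,"dz": 0,"fingers": 1},
    {"rx": 0,"ry": 0,"rz": 0,"dx": -0.4,"dy": -0.1,"dz": 0,"fingers": 1},
    {"rx": 0,"ry": 0,"rz": 0,"dx": -0.14,"dy": 0,"dz": 0,"fingers": 1},
    {"rx": 0,"ry": 0,"rz": 0,"dx": 0,"dy": 0,"dz": 0,"fingers": 1},
    {"rx": 0,"ry": 0,"rz": 0,"dx": 0,"dy": 0,"dz": 0.4,"fingers": 1},
    {"rx": 0,"ry": 0,"rz": 0,"dx": 0,"dy": 0,"dz": 0.5,"fingers": 1},
    {"rx": 0,"ry": 0,"rz": 0,"dx": 0,"dy": 0,"dz": 0.1,"fingers": 1},
    {"rx": 0,"ry": 0,"rz": 0,"dx": 0,"dy": 0,"dz": 0,"fingers": 1}
  ]
}}

```text
t: 22.0
tool_pos: [0.4846, -0.3287, 0.0726]
orientation: [0.705, 0.709, 0.0, -0.001]
ft_force: [-1.0, -0.2, -0.9]
width: 0.0172
grip_force: 25.0
```

Call:
{"fn": "drive_tool", "kwargs": {
  "commands": [
    {"rx": 0,"ry": 0,"rz": 0,"dx": -0.03,"dy": 0,"dz": 0.4,"fingers": 1},
    {"rx": 0,"ry": 0,"rz": 0,"dx": 0,"dy": 0,"dz": 0.4,"fingers": 1},
    {"rx": 0,"ry": 0,"rz": 0,"dx": 0,"dy": 0,"dz": 0.23,"fingers": 1},
    {"rx": 0,"ry": 0,"rz": 0,"dx": 0,"dy": 0,"dz": 0.1,"fingers": 1},
    {"rx": 0,"ry": 0,"rz": 0,"dx": 0,"dy": 0,"dz": 0,"fingers": 1},
    {"rx": 0,"ry": 0,"rz": 0,"dx": 0,"dy": 0,"dz": 0,"fingers": 0.5},
    {"rx": 0,"ry": 0,"rz": 0,"dx": 0,"dy": 0,"dz": 0,"fingers": 0.5},
    {"rx": 0,"ry": 0,"rz": 0,"dx": 0,"dy": 0,"dz": 0,"fingers": 0.5}
  ]
}}

```text
t: 22.8
tool_pos: [0.485, -0.3321, 0.0292]
orientation: [0.706, 0.708, 0.0, 0.001]
ft_force: [0.1, -0.0, 0.0]
width: 0.0378
grip_force: 0.0
```

Call:
{"fn": "drive_tool", "kwargs": {
  "commands": [
    {"rx": 0,"ry": 0,"rz": 0,"dx": 0,"dy": 0,"dz": -0.2,"fingers": 0.5},
    {"rx": 0,"ry": 0,"rz": 0,"dx": 0,"dy": 0,"dz": -0.7,"fingers": 0.5},
    {"rx": 0,"ry": 0,"rz": 0,"dx": 0,"dy": 0,"dz": -0.8,"fingers": 0.4},
    {"rx": 0,"ry": 0,"rz": 0,"dx": 0,"dy": 0,"dz": -0.8,"fingers": 0.4},
    {"rx": 0,"ry": 0,"rz": 0,"dx": 0.4,"dy": 0,"dz": -0.4,"fingers": 0.4},
    {"rx": 0,"ry": 0,"rz": 0,"dx": 0.8,"dy": -0.1,"dz": 0,"fingers": 0.4},
    {"rx": 0,"ry": 0,"rz": 0,"dx": 0.9,"dy": -0.1,"dz": 0,"fingers": 0.4},
    {"rx": 0,"ry": 0,"rz": 0,"dx": 0.9,"dy": -0.1,"dz": 0,"fingers": 0.4}
  ]
}}

```text
t: 23.6
tool_pos: [0.4715, -0.2096, 0.1442]
orientation: [0.706, 0.708, 0.0, -0.0]
ft_force: [-0.2, -0.2, -0.3]
width: 0.0562
grip_force: 0.0
```

Call:
{"fn": "drive_tool", "kwargs": {
  "commands": [
    {"rx": 0,"ry": 0,"rz": 0,"dx": 0.9,"dy": -0.1,"dz": 0,"fingers": 0.4},
    {"rx": 0,"ry": 0,"rz": 0,"dx": 0.9,"dy": -0.1,"dz": 0,"fingers": 0.4},
    {"rx": 0,"ry": 0,"rz": 0,"dx": 0.6,"dy": -0.1,"dz": 0,"fingers": 0.4},
    {"rx": 0,"ry": 0,"rz": 0,"dx": 0.35,"dy": -0.02,"dz": 0,"fingers": 0.4},
    {"rx": 0,"ry": 0,"rz": -6.5,"dx": 0,"dy": 0,"dz": 0,"fingers": 0.4},
    {"rx": 0,"ry": 0,"rz": -6.5,"dx": 0,"dy": 0,"dz": 0,"fingers": 0.4},
    {"rx": 0,"ry": 0,"rz": -6.5,"dx": 0,"dy": 0,"dz": 0,"fingers": 0.4},
    {"rx": 0,"ry": 0,"rz": 0,"dx": 0,"dy": 0,"dz": 0,"fingers": 0.4}
  ]
}}

```text
t: 24.4
tool_pos: [0.4588, -0.1016, 0.1441]
orientation: [0.576, 0.817, -0.0, -0.0]
ft_force: [0.4, -1.1, -0.8]
width: 0.0567
grip_force: 0.0
```

```bash
python3 - <<'E'
from h import *
s=telemetry.state(); im=imaging.camera('wrist'); cv2.imwrite('pics/w5.png',im[:,:,::-1]); k=cam('wrist',s)
print(s['tool_pos'],s['orientation'])
for n,X in dict(chim=(.460,-.102,.045)).items(): print(n,proj(k,X).round(1))
E
```

```text
[ 0.45883222 -0.10161335  0.14406554] [ 5.75983863e-01  8.17461042e-01 -3.10216454e-05 -1.85429860e-04]
chim [279.5 210.5]
```

View pics/w5.png

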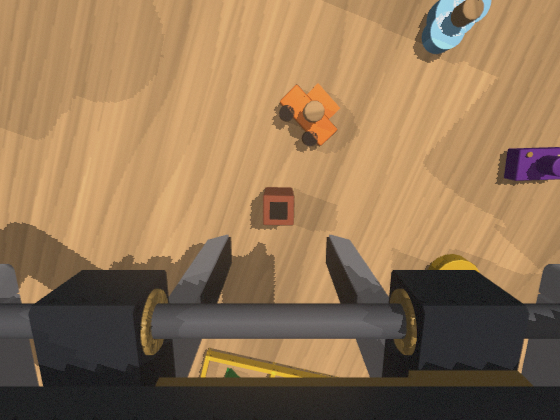

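The chimney is square to the fingers, with its black top at (278,211) as predicted. Grasping.

Call:
{"fn": "drive_tool", "kwargs": {
  "commands": [
    {"rx": 0,"ry": 0,"rz": 0,"dx": 0,"dy": 0,"dz": 0.8,"fingers": 0.4},
    {"rx": 0,"ry": 0,"rz": 0,"dx": 0,"dy": 0,"dz": 0.8,"fingers": 0.4},
    {"rx": 0,"ry": 0,"rz": 0,"dx": 0,"dy": 0,"dz": 0.7,"fingers": 0.4},
    {"rx": 0,"ry": 0,"rz": 0,"dx": 0,"dy": 0,"dz": 0.5,"fingers": 0.4},
    {"rx": 0,"ry": 0,"rz": 0,"dx": 0,"dy": 0,"dz": 0.35,"fingers": 0.4},
    {"rx": 0,"ry": 0,"rz": 0,"dx": 0,"dy": 0,"dz": 0,"fingers": 1},
    {"rx": 0,"ry": 0,"rz": 0,"dx": 0,"dy": 0,"dz": 0,"fingers": 1},
    {"rx": 0,"ry": 0,"rz": 0,"dx": 0,"dy": 0,"dz": 0,"fingers": 1}
  ]
}}

```text
t: 25.25
tool_pos: [0.46, -0.1022, 0.0195]
orientation: [0.576, 0.817, 0.0, 0.001]
ft_force: [0.0, -0.6, -0.4]
width: 0.0357
grip_force: 0.0
```

Call:
{"fn": "drive_tool", "kwargs": {
  "commands": [
    {"rx": 0,"ry": 0,"rz": 0,"dx": 0,"dy": 0,"dz": 0,"fingers": 1},
    {"rx": 0,"ry": 0,"rz": 0,"dx": 0,"dy": 0,"dz": 0,"fingers": 1},
    {"rx": 0,"ry": 0,"rz": 0,"dx": 0,"dy": 0,"dz": 0,"fingers": 1},
    {"rx": 0,"ry": 0,"rz": 0,"dx": 0,"dy": 0,"dz": 0,"fingers": 1},
    {"rx": 0,"ry": 0,"rz": 0,"dx": 0,"dy": 0,"dz": -0.3,"fingers": 1},
    {"rx": 0,"ry": 0,"rz": 0,"dx": 0,"dy": 0,"dz": -0.7,"fingers": 1},
    {"rx": 0,"ry": 0,"rz": 0,"dx": 0,"dy": 0,"dz": -0.8,"fingers": 1},
    {"rx": 0,"ry": 0,"rz": 0,"dx": 0,"dy": 0,"dz": -0.7,"fingers": 1}
  ]
}}

```text
t: 26.05
tool_pos: [0.4587, -0.1016, 0.1197]
orientation: [0.576, 0.818, 0.0, -0.0]
ft_force: [0.6, 0.1, -0.7]
width: 0.0277
grip_force: 25.0
```

Call:
{"fn": "drive_tool", "kwargs": {
  "commands": [
    {"rx": 0,"ry": 0,"rz": 6.5,"dx": 0,"dy": 0,"dz": 0,"fingers": 1},
    {"rx": 0,"ry": 0,"rz": 6.5,"dx": 0,"dy": 0,"dz": 0,"fingers": 1},
    {"rx": 0,"ry": 0,"rz": 6.5,"dx": 0,"dy": 0,"dz": 0,"fingers": 1},
    {"rx": 0,"ry": 0,"rz": 0,"dx": 0.5,"dy": 0,"dz": 0,"fingers": 1},
    {"rx": 0,"ry": 0,"rz": 0,"dx": 0.9,"dy": 0,"dz": 0,"fingers": 1},
    {"rx": 0,"ry": 0,"rz": 0,"dx": 0.9,"dy": 0.1,"dz": 0,"fingers": 1},
    {"rx": 0,"ry": 0,"rz": 0,"dx": 0.9,"dy": 0.1,"dz": 0,"fingers": 1},
    {"rx": 0,"ry": 0,"rz": 0,"dx": 0.9,"dy": 0.1,"dz": 0,"fingers": 1}
  ]
}}

```text
t: 26.85
tool_pos: [0.4701, 0.0636, 0.1185]
orientation: [0.706, 0.708, -0.0, -0.0]
ft_force: [0.7, -0.1, -0.1]
width: 0.0277
grip_force: 25.0
```

Call:
{"fn": "drive_tool", "kwargs": {
  "commands": [
    {"rx": 0,"ry": 0,"rz": 0,"dx": 0.9,"dy": 0.1,"dz": 0,"fingers": 1},
    {"rx": 0,"ry": 0,"rz": 0,"dx": 0.9,"dy": 0.1,"dz": 0,"fingers": 1},
    {"rx": 0,"ry": 0,"rz": 0,"dx": 0.9,"dy": 0.1,"dz": 0,"fingers": 1},
    {"rx": 0,"ry": 0,"rz": 0,"dx": 0.9,"dy": 0.1,"dz": 0,"fingers": 1},
    {"rx": 0,"ry": 0,"rz": 0,"dx": 0.9,"dy": 0.1,"dz": 0,"fingers": 1},
    {"rx": 0,"ry": 0,"rz": 0,"dx": 0.9,"dy": 0.1,"dz": 0,"fingers": 1},
    {"rx": 0,"ry": 0,"rz": 0,"dx": 0.6,"dy": 0,"dz": 0,"fingers": 1},
    {"rx": 0,"ry": 0,"rz": 0,"dx": 0.3,"dy": 0,"dz": 0,"fingers": 1}
  ]
}}

```text
t: 27.65
tool_pos: [0.493, 0.3162, 0.118]
orientation: [0.705, 0.709, -0.0, -0.0]
ft_force: [0.6, -0.3, -0.6]
width: 0.0282
grip_force: 25.0
```

Call:
{"fn": "drive_tool", "kwargs": {
  "commands": [
    {"rx": 0,"ry": 0,"rz": 0,"dx": 0,"dy": 0,"dz": 0,"fingers": 1},
    {"rx": 0,"ry": 0,"rz": 0,"dx": 0,"dy": 0,"dz": 0.5,"fingers": 1},
    {"rx": 0,"ry": 0,"rz": 0,"dx": 0,"dy": 0,"dz": 0.6,"fingers": 1},
    {"rx": 0,"ry": 0,"rz": 0,"dx": 0,"dy": 0,"dz": 0.5,"fingers": 1},
    {"rx": 0,"ry": 0,"rz": 0,"dx": 0,"dy": 0,"dz": 0,"fingers": 1},
    {"rx": 0,"ry": 0,"rz": 0,"dx": 0,"dy": 0,"dz": 0,"fingers": 1},
    {"rx": 0,"ry": 0,"rz": 0,"dx": 0,"dy": 0,"dz": 0,"fingers": 1},
    {"rx": 0,"ry": 0,"rz": 0,"dx": 0,"dy": 0,"dz": 0,"fingers": 1}
  ]
}}

```text
t: 28.45
tool_pos: [0.4948, 0.3145, 0.0562]
orientation: [0.706, 0.708, 0.002, 0.001]
ft_force: [0.2, -0.6, -0.6]
width: 0.0278
grip_force: 25.0
```

Call:
{"fn": "drive_tool", "kwargs": {
  "commands": [
    {"rx": 0,"ry": 0,"rz": 0,"dx": 0,"dy": 0,"dz": 0.4,"fingers": 1},
    {"rx": 0,"ry": 0,"rz": 0,"dx": 0,"dy": 0,"dz": 0.28,"fingers": 1},
    {"rx": 0,"ry": 0,"rz": 0,"dx": 0,"dy": 0,"dz": 0.1,"fingers": 1},
    {"rx": 0,"ry": 0,"rz": 0,"dx": 0,"dy": 0,"dz": 0,"fingers": 1},
    {"rx": 0,"ry": 0,"rz": 0,"dx": 0,"dy": 0,"dz": 0,"fingers": 1},
    {"rx": 0,"ry": 0,"rz": 0,"dx": 0,"dy": 0,"dz": 0,"fingers": 0.5},
    {"rx": 0,"ry": 0,"rz": 0,"dx": 0,"dy": 0,"dz": 0,"fingers": 0.5},
    {"rx": 0,"ry": 0,"rz": 0,"dx": 0,"dy": 0,"dz": 0,"fingers": 0.5}
  ]
}}

```text
t: 29.25
tool_pos: [0.4937, 0.3143, 0.023]
orientation: [0.706, 0.708, 0.0, -0.0]
ft_force: [0.7, 0.5, -0.3]
width: 0.0459
grip_force: 0.0
```

Call:
{"fn": "drive_tool", "kwargs": {
  "commands": [
    {"rx": 0,"ry": 0,"rz": 0,"dx": 0,"dy": 0,"dz": 0,"fingers": 0.5},
    {"rx": 0,"ry": 0,"rz": 0,"dx": 0,"dy": 0,"dz": -0.2,"fingers": 0.5},
    {"rx": 0,"ry": 0,"rz": 0,"dx": 0,"dy": 0,"dz": -0.6,"fingers": 0.5},
    {"rx": 0,"ry": 0,"rz": 0,"dx": 0,"dy": 0,"dz": -0.8,"fingers": 0.5},
    {"rx": 0,"ry": 0,"rz": 0,"dx": 0,"dy": 0,"dz": -0.8,"fingers": 0.5},
    {"rx": 0,"ry": 0,"rz": 0,"dx": 0,"dy": -0.9,"dz": -0.4,"fingers": 0.5},
    {"rx": 0,"ry": 0,"rz": 0,"dx": 0,"dy": -0.9,"dz": 0,"fingers": 0.5},
    {"rx": 0,"ry": 0,"rz": 0,"dx": 0,"dy": -0.9,"dz": 0,"fingers": 0.5}
  ]
}}

```text
t: 30.05
tool_pos: [0.3853, 0.3142, 0.1369]
orientation: [0.706, 0.708, 0.002, 0.0]
ft_force: [-0.6, -0.2, -0.4]
width: 0.0471
grip_force: 0.0
```

Call:
{"fn": "drive_tool", "kwargs": {
  "commands": [
    {"rx": 0,"ry": 0,"rz": 0,"dx": 0,"dy": -0.9,"dz": 0,"fingers": 0.5},
    {"rx": 0,"ry": 0,"rz": 0,"dx": 0,"dy": -0.9,"dz": 0,"fingers": 0.5},
    {"rx": 0,"ry": 0,"rz": 0,"dx": 0,"dy": -0.9,"dz": 0,"fingers": 0.5},
    {"rx": 0,"ry": 0,"rz": 0,"dx": 0,"dy": -0.5,"dz": 0,"fingers": 0.5},
    {"rx": 0,"ry": 0,"rz": 0,"dx": 0,"dy": 0,"dz": 0,"fingers": 0.5},
    {"rx": 0,"ry": 0,"rz": 0,"dx": 0,"dy": 0,"dz": 0,"fingers": 0.5},
    {"rx": 0,"ry": 0,"rz": 0,"dx": 0,"dy": 0,"dz": 0,"fingers": 0.5},
    {"rx": 0,"ry": 0,"rz": 0,"dx": 0,"dy": 0,"dz": 0,"fingers": 0.5}
  ]
}}

```text
t: 30.85
tool_pos: [0.2587, 0.3135, 0.1351]
orientation: [0.706, 0.708, 0.0, 0.0]
ft_force: [0.4, -0.3, 0.1]
width: 0.0471
grip_force: 0.0
```

```bash
python3 - <<'E'
from h import *
a=imaging.camera('top'); b=imaging.camera('side')
def crop(im,y,x,h,w): return cv2.resize(im[y:y+h,x:x+w,::-1],(400,300),interpolation=cv2.INTER_CUBIC)
cv2.imwrite('pics/topf.png',a[:,:,::-1])
cv2.imwrite('pics/f.png',np.vstack([np.hstack([crop(a,175,40,135,180),crop(b,115,135,90,120)]),np.hstack([crop(a,170,370,112,150),crop(b,280,315,90,120)])]))
ka,kb=cam('top'),cam('side')
for n,X in dict(house=(.4187,.3105,.042),chim=(.4955,.315,.049),roof=(.5724,.3195,.042),tree=(.4835,-.3305,.042),door=(.56,-.3237,.042)).items():
    p,q=proj(ka,X),proj(kb,X); o=[(40,175,2.222,0,0),(135,115,3.333,400,0)] if X[1]>0 else [(370,170,2.667,0,300),(315,280,3.333,400,300)]
    print(n,[((v[0]-c[0])*c[2]+c[3],(v[1]-c[1])*c[2]+c[4]) for v,c in zip((p,q),o)])
E
```

```text
house [(np.float64(160.9822996560256), np.float64(230.34177196010444)), (np.float64(538.2208492236927), np.float64(147.22329733862722))]
chim [(np.float64(157.07958508851004), np.float64(139.21725568690144)), (np.float64(619.7639739914196), np.float64(96.52059413973663))]
roof [(np.float64(160.43956927141423), np.float64(51.27603101910098)), (np.float64(699.9779088011763), np.float64(60.97864574199021))]
tree [(np.float64(219.39212440696176), np.float64(497.72840708447177)), (np.float64(563.3769830876622), np.float64(469.80335502502726))]
door [(np.float64(203.87760308306315), np.float64(390.80346478080594)), (np.float64(649.300895859264), np.float64(389.04733458689213))]
```

View pics/f.png

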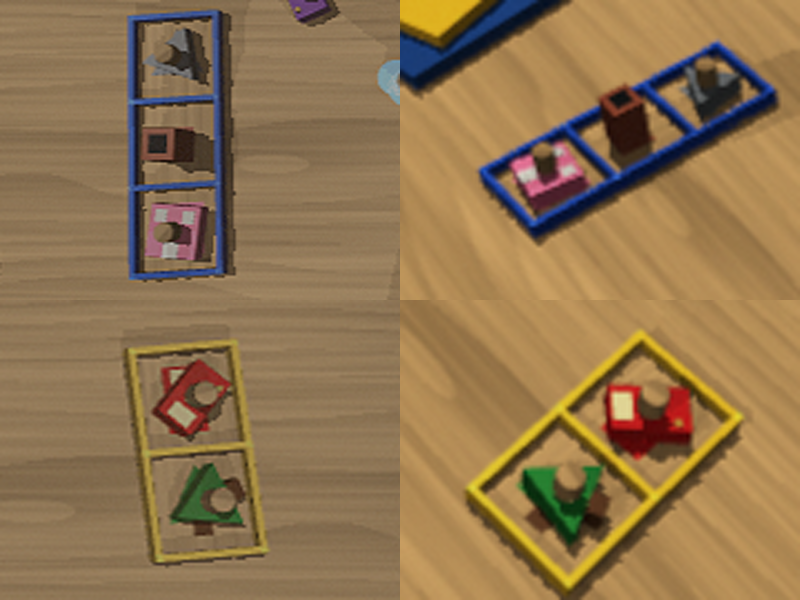

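The final picture shows all five pieces flat in their own bays. Knobs: roof (168,55), house (167,232), tree (222,500), door (207,393). The chimney stands with its top at (157,143). Each is within about 6 mm of its target and clear of the walls, so I'm handing in.

```bash
python3 -c "
from cell import ticket; print(ticket.finish_job())"
```

```text
the job is handed in; nothing more can be done
None
```

I handed in the job with all five pieces flat in their own bays, each within about 6 mm of its target in the last pictures; the sun, cloud and car were left alone, and the hand-in returned no verdict.

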